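# Unlatch the counter case

## Task

Open the game-counter case: lift its catch well up out of the way, then draw the bolt fully to the left, as seen from the robot, so that the lid springs ajar. Leave the catch up, the bolt drawn and the lid ajar, and do not disturb the things that stand on the case and beside it.

Things in the scene. Friction and masses are not known exactly. Their poses are not given: they have to be found in the camera images.
- case: Black carrying case for game counters, fixed: 240 (x) x 320 (y) x 140 mm (z). Origin under its centre, x away from its front, y to the left when facing its front, z up. Its front slopes up from the foot; behind, a level deck at z=140 mm from x=57 to 120 mm. A grey lid fills the lower 140 mm of the slope; a fixed strip on the upper 65 mm carries bolt and catch.
- slope_foot (a point): Middle of the slope's lower edge, 120 mm in front of the case's origin and 35 mm up. From here the front rises at 30 degrees from level for 205 mm. In case axes up-slope is (0.866, 0, 0.5), straight out of the slope is (-0.5, 0, 0.866).
- carry_handle (a point): Middle of the carrying handle, a fixed round bar 18 mm thick, level along the case's y from -148 to 148 mm, at case x=33, z=257 mm, with legs going down and back to the deck. It hangs over the strip: a hand coming straight down on the bolt strikes it. Come in square to the slope, tilted 30 degrees from vertical.
- catch (a joint): First catch: steel flap 72 x 30 x 5 mm, parallel to the slope and 21 mm off it, just left of the bolt's handle, which it blocks. Hinged along the case's y at its upper end. 0 rad = down (starts 0 to 0.2); grows as the lower end is lifted up and back; stop at 1.75. Stays where left (about 0.05 N m of friction). The handle passes once it is above about 1.1 rad.
- catch_lip (a point): Centre of the lip at the flap's free end, an upturned plate 30 mm wide (along y), 6 mm thick, standing 30 mm off the flap, square to it. With the catch at 0 it lies 67 mm down-slope of the hinge and 15.5 mm further off the slope. It can be pinched across its 30 mm width and carried round the hinge, turning between the fingers.
- bolt (a joint): Second latch: a steel bolt lying along the case's y. 0 m = home (starts 0 to 0.003), grows as it is drawn to the left (+y of the case), stop at 0.050 m. With the catch down it moves only about 5 mm. Moves against about 1.5 N of friction, no spring.
- bolt_handle (a point): Grip point of the bolt's handle: a steel post 16 mm in diameter, square to the slope, reaching 60 mm off it; the point is on its axis, 42 mm off the slope (165 mm up the slope from the foot). The rod (10 mm thick) and its guides stand up to 19 mm off the slope.
- lid (a joint): Grey lid, hinged along its lower edge. 0 rad = shut. A steel ear on its upper edge is held under the bolt's right-hand end; when the bolt has been drawn some 35 mm the lid springs up by itself to its stop at 0.30 rad, within a second, its upper edge then about 45 mm off the slope.
- lid_edge (a point): Middle of the lid's upper edge, on its top face.
- catch_hinge (a point): The middle of the catch's hinge line (fixed on the case, 21 mm off the slope, 28 mm to the left of the case's middle).
- dice_cup: Bystander: small dark wooden cup, 58 mm across, 65 mm tall, on the case's rear deck; origin under its centre
- card_box: Bystander: cardboard box of cards 50 x 90 x 30 mm, on the case's rear deck; origin under its centre
- flask: Bystander: grey drinking flask, 72 mm across, 190 mm tall, beside the case; origin under its centre
- dice_tower: Bystander: wooden dice tower 90 x 75 x 150 mm, beside the case; origin under its centre

How it is judged:
By the outcome, as a careful person would: the job done as asked, in the order asked, and still so for the second after the job is handed in, with the robot touching nothing.
It also fails if it takes over 51 s, if anything falls off the work surface, if the arm or the gripper's body presses on something with over 40 N, if the wrist force passes 120 N, or if a joint passes its speed limit or range.

## Robot

A 6-joint arm with a two-finger parallel gripper is mounted at the origin on the work surface. World frame = base frame: x ahead of the robot, y to its left, z up, the work surface at z = 0. Lengths are in mm, angles in rad, forces in N, time in s.
With the tool pointing down it reaches from about 325 to 775 mm from the base axis. Payload 5.5 kg.
Tool frame: the origin (TCP) lies midway between the tips of the shut fingers; the grasp point (between the pads) lies 19 mm behind it; z points along the fingers, y is the line along which they close (so a half turn about z gives the same grasp; the last joint's range is limited). The gripper opens to 85 mm and grips with 20 to 120 N. Pads are 22 mm wide; open, the fingers measure 114 mm over their backs; the gripper's body (76 mm by 85 mm) begins 54 mm behind the grasp point. The pads swing forward as they close: fully open they stand 13 mm farther back than shut.
Start: joints at [-1.272, 0.091, 1.231, -0, 1.82, -0.057], TCP at [209.005, -562.435, 231.275] pointing down, gripper open.
Joint ranges: [-2.87, 2.87], [-0.86, 2.18], [0.17, 2.46], [-1.51, 4.65], [0.06, 2.69], [-2.65, 2.65]. Speed limits (rad/s): [2.57, 2.57, 3.01, 3.14, 3.14, 3.14].

## Interface

Orientations are given as a unit quaternion [x, y, z, w].
In Python, from rig import bot gives the robot as it stands. The module is installed in compiled form; this text tells all that it offers. Calls block until the motion is done:
- bot.reach(position, orientation): joint-space move of the TCP to a pose.
- bot.movel(position, ori=None, vel=150, f_stop=None): straight line of the TCP; ori=None keeps the orientation; vel is the mean speed in mm/s. With f_stop (N) it stops when the force on the tool has changed by that much, and returns True; else False.
- bot.movej(angles): joint-space move.
- bot.grip(opening): finger opening in mm; the grip force is fixed at half the most; returns when the fingers have stopped.
- bot.pause(seconds).
- bot.ik(position, orientation): joint angles nearest the present ones, or None.
- bot.grab_frame(name): name is "scene" or "top" or "wrist"; returns the picture (420x560x3 uint8, red, green, blue); there is no depth.
- bot.camera_info(name): a dict with "fx", "fy", "cx", "cy" (pixels), "cam_to_world" (4x4, takes a point from camera to world coordinates); the wrist camera has in their place "tool_from_camera" (4x4, takes a point from camera to tool coordinates, whose origin is the TCP and whose axes are the flange's). Camera axes: x right, y down, z forward; pixel columns grow to the right and rows downward; lengths in mm; the calibration is good to about 2 mm. A picture is of the moment at which its call begins: read the wrist's pose just before it. camera_info takes no time and is no camera call.
A pose or a line that the arm cannot do raises bot.PlanningError and nothing moves.
- bot.job_done(): hands the job in; it is judged then, once.
Trained networks look in the newest picture that a camera, given by its name, has taken for a name from the list of things; names that differ only in an ending like _2 or _b are one class to them, and where a whole thing is asked for, a point or a joint stands for the part that bears it (a point fixed in the world has none). Each returns a list of dicts, best first, with "conf" (0 to 1); they miss things now and then, are a little off and sometimes report something else, mostly with a low value. They report only what shows in the picture. A call takes as long as a camera call.
- bot.search_frame(target, camera): "xy" ([column, row] in pixels, amid what is visible of it).
- bot.tip_of(target, camera): "xy" ([column, row] in pixels: a listed point, or the origin of a listed thing).
Readings, each from a call of its own:
- bot.current_clock(): time.
- bot.current_qpos(): joint angles.
- bot.current_joint_velocities(): joint speeds.
- bot.current_joint_torque(): joint torques, N m.
- bot.current_tool_pos(): TCP position.
- bot.current_tool_rot(): TCP orientation.
- bot.current_wrist_force(): force on the tool from outside, world axes, zero at the start.
- bot.current_wrist_torque(): the same for the moment, N m.
- bot.current_grip_width(): finger opening in mm.
- bot.current_grasp_force(): force on a finger pad.
Only numpy, scipy, OpenCV 4.12 (cv2) and the standard library are available. Lean on these libraries where they do the work, as an engineer would, in place of code of your own. Each camera call takes 0.05 s, during which the arm holds its last target. There are 200 camera calls.

## Working session

There is one attempt and no reset: what is moved stays moved. The work goes in short steps, each a Python script; the robot and the scene stay as the last script left them, time stands still between calls to the robot, and variables do not carry over. Pictures are saved under pics/ and viewed, at most 10 in all, crops included, and the job is handed in when it is done.

```bash
mkdir -p pics
python3 - <<'E'
from rig import bot
import cv2,numpy as np
np.set_printoptions(precision=3,suppress=True)
for c in ["scene","top"]:
    im=bot.grab_frame(c); cv2.imwrite(f"pics/{c}0.png",im[:,:,::-1])
    print(c,bot.camera_info(c))
    for t in ["slope_foot","carry_handle","catch_lip","bolt_handle","lid_edge","catch_hinge","case","dice_cup","card_box","flask","dice_tower"]:
        r=bot.tip_of(t,c); print(t,[(np.round(d["xy"],1),round(d["conf"],2)) for d in r[:2]])
print(bot.current_clock())
E
```

```text
scene {'fx': 437.58871853248024, 'fy': 437.58871853248024, 'cx': 279.3749406923916, 'cy': 211.0291389075442, 'cam_to_world': array([[   0.348,    0.777,   -0.524, 1135.566],
       [   0.938,   -0.295,    0.184, -156.126],
       [  -0.012,   -0.555,   -0.831, 1051.617],
       [   0.   ,    0.   ,    0.   ,    1.   ]])}
slope_foot [(array([254.6, 223.6]), 0.73)]
carry_handle [(array([257.8, 225.8]), 0.68)]
catch_lip [(array([266.8, 228.3]), 0.75)]
bolt_handle [(array([261.5, 235.5]), 0.61)]
lid_edge [(array([262.7, 245.3]), 0.83)]
catch_hinge [(array([274.8, 253.5]), 0.88)]
case [(array([264. , 264.3]), 0.88), (array([283.5, 269. ]), 0.41)]
dice_cup [(array([233.9, 280. ]), 0.97)]
card_box [(array([283.9, 268. ]), 0.66)]
flask [(array([352.2, 247.2]), 0.7), (array([262. , 245.9]), 0.56)]
dice_tower [(array([171.9, 298.2]), 0.66)]
top {'fx': 437.3363206516247, 'fy': 437.3363206516247, 'cx': 271.12722457155496, 'cy': 207.09566631266287, 'cam_to_world': array([[   0.121,   -0.971,    0.206,  356.563],
       [  -0.993,   -0.118,    0.025,   19.908],
       [  -0.   ,   -0.208,   -0.978, 1295.284],
       [   0.   ,    0.   ,    0.   ,    1.   ]])}
slope_foot [(array([286.1, 249.9]), 0.67)]
carry_handle [(array([302.7, 178.4]), 0.78), (array([287.3, 253. ]), 0.74)]
catch_lip [(array([288.8, 213. ]), 0.64)]
bolt_handle [(array([298.3, 199.9]), 0.55)]
lid_edge [(array([298.6, 206.4]), 0.86), (array([290.9, 186.1]), 0.46)]
catch_hinge [(array([295.8, 215.1]), 0.72)]
case [(array([293.9, 213.3]), 0.64), (array([298.8, 200. ]), 0.54)]
dice_cup [(array([331.6, 174.5]), 0.8), (array([287.9, 211.9]), 0.43)]
card_box [(array([292.9, 168.6]), 0.76), (array([331.5, 176.6]), 0.39)]
flask [(array([213. , 194.6]), 0.9)]
dice_tower [(array([381. , 221.1]), 0.87)]
1.2
```

Run:
```python
import cv2
a=cv2.imread("pics/top0.png")[110:310,170:430]; cv2.imwrite("pics/t1.png",cv2.resize(a,(780,600),interpolation=cv2.INTER_CUBIC))
a=cv2.imread("pics/scene0.png")[150:350,130:390]; cv2.imwrite("pics/s1.png",cv2.resize(a,(780,600),interpolation=cv2.INTER_CUBIC))
```

```text
(no output)
```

View pics/t1.png

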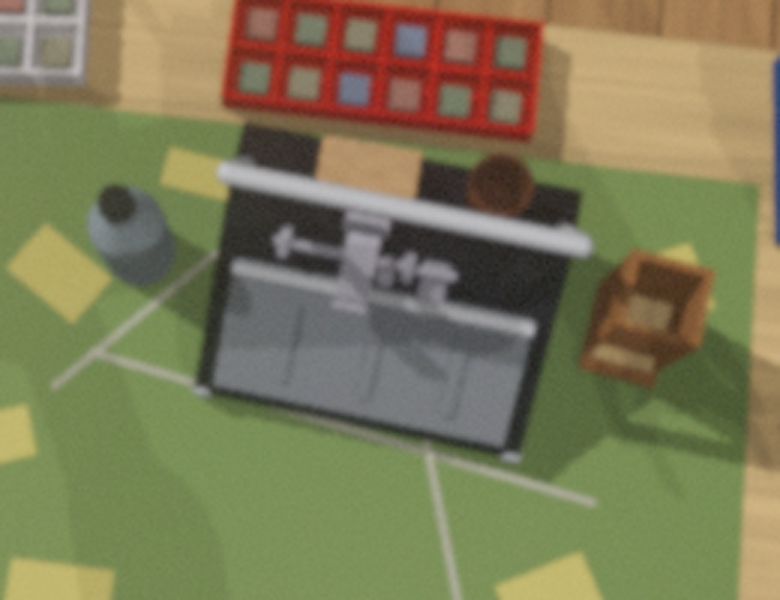

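View pics/s1.png

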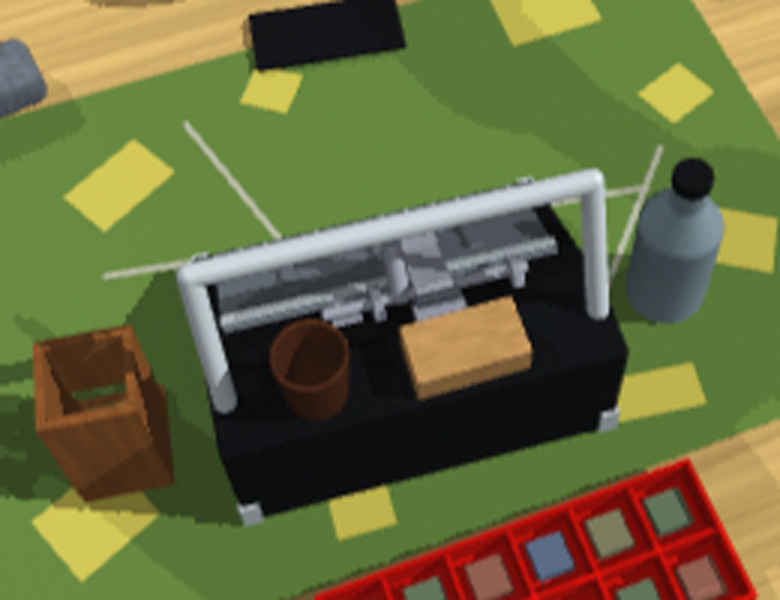

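Both views show the black case, turned slightly clockwise from above, with its front towards the robot. In the top crop the handle ends are at (224,172) and (587,245), and the slope's lower corners at (203,390) and (512,455). The catch is at about (360,250), with the bolt post just right of it at about (386,270). The flask is on the left, the dice tower on the right, and the card box and cup are on the deck. Next I'll fit the case pose.

```bash
cat > h.py <<'E'
import numpy as np,cv2
from rig import bot
from scipy.optimize import least_squares
from scipy.spatial.transform import Rotation as R
np.set_printoptions(precision=2,suppress=True)
def proj(P,K,T):
    p=(np.linalg.inv(T)@np.append(P,1))[:3]; return np.array([K['fx']*p[0]/p[2]+K['cx'],K['fy']*p[1]/p[2]+K['cy']])
def c2w(q,P):
    c,s=np.cos(q[2]),np.sin(q[2]); return np.array([q[0]+c*P[0]-s*P[1],q[1]+s*P[0]+c*P[1],P[2]])
def S(u,y,n): # slope coords -> case
    return np.array([-120+.866*u-.5*n,y,35+.5*u+.866*n])
E
python3 - <<'E'
from h import *
K={c:bot.camera_info(c) for c in("top","scene")}
t=lambda x,y:(170+x/3,110+y/3)
s=lambda x,y:(130+x/3,150+y/3)
obs=[("top",(33,148,257),t(226,172)),("top",(33,-148,257),t(585,244)),("top",(-120,160,35),t(200,391)),("top",(-120,-160,35),t(517,458)),
("top",(120,160,140),t(245,124)),("top",(120,-160,140),t(581,191)),
("scene",(33,-148,257),s(190,272)),("scene",(33,148,257),s(595,180)),("scene",(120,160,140),s(627,350)),("scene",(120,-160,140),s(218,452)),
("top",S(0,0,0),(286.1,249.9)),("top",(33,0,257),(302.7,178.4))]
f=lambda q:np.concatenate([proj(c2w(q,np.array(P)),K[c],K[c]['cam_to_world'])-o for c,P,o in obs])
r=least_squares(f,[450,0,-.1],loss='soft_l1',x_scale=[10,10,.1]);print(r.x);print(f(r.x).reshape(-1,2))
q=r.x; np.save("q.npy",q)
for n,P in dict(hinge=S(172,28,21),handle=S(165,3,42),handletop=S(165,3,60),lip0=S(105,28,36.5),lidedge=S(140,0,0)).items():
    print(n,c2w(q,P),*[proj(c2w(q,P),K[c],K[c]['cam_to_world']) for c in K])
E
```

```text
[620.99 -23.78  -0.1 ]
[[ 0.72  0.03]
 [-1.    0.96]
 [-2.28 -1.71]
 [ 0.57 -0.27]
 [-0.37 -1.7 ]
 [ 1.23 -0.24]
 [ 0.23 -0.43]
 [-0.4  -0.73]
 [ 1.76  0.01]
 [ 0.72  0.33]
 [ 2.24  0.54]
 [ 1.96  1.36]]
hinge [642.02   2.34 139.19] [290.26 194.32] [274.3  242.93]
handle [623.16 -20.97 153.87] [298.36 200.85] [262.24 236.42]
handletop [614.2  -20.12 169.46] [298.03 202.79] [261.05 229.89]
lip0 [576.55   8.6  119.11] [285.  218.9] [267.91 224.85]
lidedge [622.22 -23.9  105.  ] [298.3  205.19] [261.88 246.52]
```

The fit is good to about 2 px and the bolt handle agrees with it. The catch hinge is further up-slope than I assumed, so I'll look from close by with the wrist camera.

```bash
cat >> h.py <<'E'
def ori(q,tilt,flip):  # tilt from vertical, towards front
    a=q[2]; t=np.radians(tilt); z=np.array([np.sin(t),0,-np.cos(t)]); y=np.array([0,1.,0])*flip; x=np.cross(y,z)
    return (R.from_euler('z',a)*R.from_matrix(np.c_[x,y,z])).as_quat()
E
python3 - <<'E'
from h import *
q=np.load("q.npy")
for fl in(1,-1):
    o=ori(q,30,fl); p=c2w(q,S(140,15,170)); print(fl,p,bot.ik(p,o)); 
    for tl in (40,50): print(bot.ik(c2w(q,S(190,28,80)),ori(q,tl,fl)))
js=[(f,bot.ik(c2w(q,S(140,15,170)),ori(q,30,f))) for f in(1,-1)]
js=[j for j in js if j[1] is not None]; j0=np.array(bot.current_qpos())
f,j=min(js,key=lambda a:abs(np.array(a[1])[5]-0)); print("use",f)
p=c2w(q,S(140,15,170)); o=ori(q,30,f)
bot.reach(c2w(q,S(100,15,220)),o); bot.movel(p,o)
T=np.eye(4);T[:3,:3]=R.from_quat(bot.current_tool_rot()).as_matrix();T[:3,3]=bot.current_tool_pos()
K=bot.camera_info("wrist"); im=bot.grab_frame("wrist"); cv2.imwrite("pics/w1.png",im[:,:,::-1])
T=T@K["tool_from_camera"]; np.save("Tw.npy",T)
for t in["catch_lip","bolt_handle","lid_edge","catch_hinge","slope_foot","carry_handle"]:
    print(t,[(np.round(d["xy"],1),round(d["conf"],2)) for d in bot.tip_of(t,"wrist")[:2]])
for n,P in dict(hinge200=S(200,28,21),handle=S(165,3,42),handletop=S(165,3,60),lip=S(133,28,36.5),lidedge=S(140,0,0),foot=S(0,0,0)).items(): print(n,proj(c2w(q,P),K,T))
print(bot.current_clock(),f)
E
```

```text
1 [539.04  -0.88 252.22] [-0.05 -0.55  1.82 -0.02  1.35 -1.53]
[-0.02 -0.43  1.89 -0.06  0.98 -1.48]
[-0.01 -0.55  2.05 -0.09  0.78 -1.46]
-1 [539.04  -0.88 252.22] [-0.05 -0.55  1.82 -0.02  1.35  1.61]
[-0.02 -0.43  1.89 -0.06  0.98  1.66]
[-0.01 -0.55  2.05 -0.09  0.78  1.69]
use 1
catch_lip [(array([291.7, 193.8]), 0.57)]
bolt_handle [(array([296.2, 263.9]), 0.65), (array([263.1, 227. ]), 0.63)]
lid_edge [(array([263.2, 194.6]), 0.81)]
catch_hinge [(array([291. , 248.7]), 0.74), (array([265.3, 194.6]), 0.71)]
slope_foot [(array([264.1,  51.3]), 0.88), (array([296., 266.]), 0.51)]
carry_handle [(array([256.2, 350.2]), 0.92)]
hinge200 [290.53 251.15]
handle [266.69 228.1 ]
handletop [265.95 234.94]
lip [292.11 195.5 ]
lidedge [265.19 193.4 ]
foot [263.35  51.41]
4.3667 1
```

View pics/w1.png

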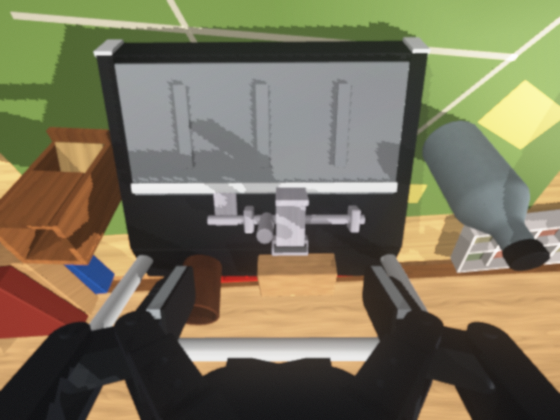

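The wrist view shows the flap at about (291,220), the lip at (291,192) and the bolt post at (264,227). This confirms hinge u≈200, lip u≈133 and post y≈-1. Next I'll pinch the lip and carry it round the hinge.

```bash
cat >> h.py <<'E'
d=np.radians(20); zt=np.array([np.sin(d),-np.cos(d)])
def lip(th,past=9,y=29):
    c,s=np.cos(th),np.sin(th); un=np.array([200-67*c+15.5*s,21+67*s+15.5*c])+past*zt
    return S(un[0],y,un[1])
E
python3 - <<'E'
from h import *
q=np.load("q.npy"); o=ori(q,50,1)
for th in np.arange(0,1.65,.2): assert bot.ik(c2w(q,lip(th)),o) is not None
bot.reach(c2w(q,lip(0.05,-70)),o); bot.grip(54)
print(bot.movel(c2w(q,lip(0.05)),o,vel=80,f_stop=12), bot.current_wrist_force())
bot.grip(0); print("w",bot.current_grip_width(),bot.current_grasp_force(),bot.current_clock())
T=np.eye(4)
for th in np.arange(.15,1.56,.2):
    bot.movel(c2w(q,lip(th)),o,vel=70); print(round(th,2),bot.current_grip_width(),bot.current_wrist_force())
print(bot.current_clock())
im=bot.grab_frame("wrist"); cv2.imwrite("pics/w2.png",im[:,:,::-1])
E
```

```text
False [-0.02  0.68  1.08]
w 28.640204731087923 58.66598163731396 6.7833
0.15 28.344648324710782 [ 6.07 -9.8  -2.91]
0.35 28.688069888353244 [ 6.23 -9.7  -4.26]
0.55 28.4994041890935 [ 5.43 -9.12 -6.42]
0.75 27.98435253143935 [ 3.96 -9.11 -7.69]
0.95 27.734096856073368 [ 2.49 -6.89 -7.3 ]
1.15 27.29962921759211 [ 1.   -7.86 -7.08]
1.35 27.952947858814415 [-1.45 -6.93 -4.1 ]
1.55 27.71032888978911 [-2.23 -7.17 -3.46]
9.4833
```

View pics/w2.png

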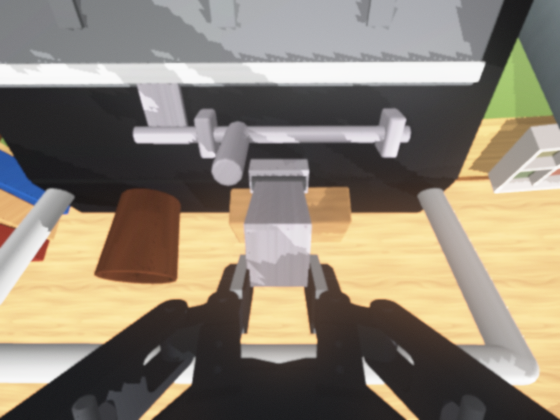

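The picture shows the catch held upright between the fingers at (280,250), and the post at (230,165) clear of it. I'll release, then push the post to the left with shut fingers.

Run:
```python
from h import *
q=np.load("q.npy"); o=ori(q,50,1)
bot.grip(50); bot.movel(c2w(q,lip(1.55,-60)),o,vel=120)
P=lambda y,b=0:c2w(q,S(170-b*np.sin(d),y,30+b*np.cos(d)))
bot.movel(P(-40,90),o); bot.grip(0)
print(bot.movel(P(-40),o,vel=90,f_stop=10))
def y(): 
    p=np.array(bot.current_tool_pos())-[q[0],q[1],0]; return -np.sin(q[2])*p[0]+np.cos(q[2])*p[1]
for i in range(4):
    h=bot.movel(P(60),o,vel=40,f_stop=12); print(h,y(),bot.current_wrist_force())
    if not h: break
bot.movel(P(y()-8),o,vel=60)
bot.movel(P(y(),110),o,vel=150,f_stop=15)
bot.pause(.5)
im=bot.grab_frame("wrist"); cv2.imwrite("pics/w3.png",im[:,:,::-1]); print(bot.current_clock(),bot.current_wrist_force())
```

```text
False
True 27.23781620866972 [-3.41 -6.22  2.83]
True 27.05429162148944 [-3.37 -5.67  3.1 ]
True 26.93528021342935 [-2.79 -4.87  2.17]
True 26.849293582196808 [-2.85 -3.9   2.41]
17.225 [ 0.29  0.13 -0.03]
```

View pics/w3.png

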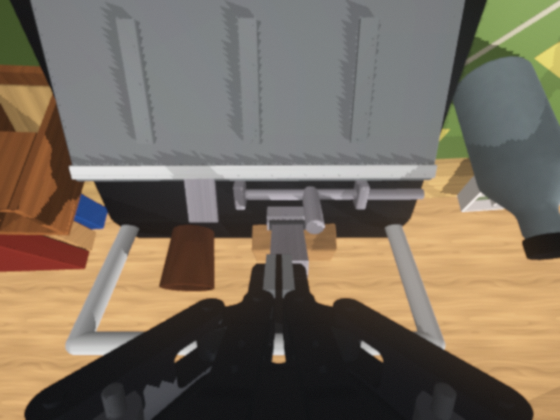

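The picture shows the lid ajar with its raised edge at row 172, the catch up at (287,240) and the post moved to about (314,205). I'll check the bolt's travel from this view.

Run:
```python
from h import *
q=np.load("q.npy")
T=np.eye(4);T[:3,:3]=R.from_quat(bot.current_tool_rot()).as_matrix();T[:3,3]=bot.current_tool_pos()
K=bot.camera_info("wrist"); T=T@K["tool_from_camera"]
bot.grab_frame("wrist");print([(d["xy"],d["conf"]) for d in bot.tip_of("bolt_handle","wrist")])
for y in(35,40,45,50): print(y,proj(c2w(q,S(165,y,60)),K,T),proj(c2w(q,S(165,y,42)),K,T))
T1=np.load("Tw.npy")
for y in(-5,-1,3): print(y,proj(c2w(q,S(165,y,60)),K,T1))
for th in (1.1,1.3,1.55,1.7): print(th,proj(c2w(q,lip(th,0,28)),K,T))
```

```text
[([312.5, 213.4], 0.55)]
35 [298.04 226.57] [296.93 213.02]
40 [304.17 226.58] [302.71 213.03]
45 [310.3  226.59] [308.49 213.04]
50 [316.43 226.59] [314.28 213.04]
-5 [257.39 234.93]
-1 [261.67 234.94]
3 [265.95 234.94]
1.1 [289.94 267.73]
1.3 [289.58 281.02]
1.55 [289.01 292.81]
1.7 [288.64 297.14]
```

The post is now at y≈49 mm, having started near 0, so the bolt is against its stop.

```bash
python3 -c "
from rig import bot
print(bot.job_done())"
```

```text
the job is handed in; nothing more can be done
None
```

The job is handed in: the catch is up, the bolt is drawn about 49 mm to its stop, and the lid is ajar. The last picture shows nothing beside or on the case disturbed, and it took about 17 s of the 51 s allowed.

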